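Stop the controller box rocking with a wedge

TASK

The grey controller box on the bench rocks because its front right foot (as the robot faces it) is too short. First press down on the top of the box over that foot to feel it rock, then push the wooden wedge by its thick end, thin edge first, under that foot until it is just snug and the box no longer rocks, and prove it by pressing firmly (about 10 N) on the same spot while the box stays level. Only press and push with the fingertips: pick nothing up, do not shift the box from its place, leave the other objects alone, and finish clear with the wedge in place.

Things in the scene. Friction and masses are not known exactly. Their poses are not given: they have to be found in the camera images.
- box: Grey instrument box, 140 (x) x 180 (y) x 68 mm high, about 2 kg, loose, on four round rubber feet 24 mm across at x = +-52, y = +-72 mm; case underside 22 mm above the bench. Origin at bench level under the centre. Dark front panel on its -x side (to the robot). Level on three feet; over 3 to 4 N pressed above the short front right foot tips it, released it falls back.
- press_spot (a point): Point on the top face of the box (68 mm above the bench) straight over the short front right foot; moves with the box.
- foot_tip (a point): Lowest point of the short front right foot (box x = -52, y = -72 mm). It hangs 4 to 8 mm above the bench while the box stands level; the amount differs from run to run.
- wedge: Plain wooden wedge, loose, 0.12 kg, 110 mm long (x), 50 wide (y), on the bench right of the box. Origin: centre of its underside; +x to the thin edge, which points roughly at the short foot. Thickness 24 mm at the thick end falling evenly to 2 mm, 1 mm in 5. Slides with about 1 N; once snug the push rises steeply; 3 to 6 N is snug, beyond some 8 N it shoves the box along.
- push_end (a point): Centre of the upright end face of the wedge's thick end, 10 mm above the bench: the place to push, toward the short foot.
- thin_edge (a point): Middle of the wedge's thin edge, on the underside.
- focus_gauge: Bystander: slim upright white rod with red ends, 28 mm across, 102 mm tall, standing loose left of the box. Origin under its centre.
- vial_screws: Bystander: small closed vial, 30 mm across, 56 mm tall, standing loose in front of the box. Origin under its centre.
- steel_block: Bystander: plain steel block, 25 x 50 x 25 mm, lying loose on the bench to the right of the back half of the box. Origin under its centre.
Mind the look-alikes: they are no part of the job. There is more than one size of the wedge; the one meant has the size given above.

How it is judged:
By the outcome, as a careful person would: the job done as asked, in the order asked, and still so for the second after the job is handed in, with the robot touching nothing.
It also fails if it takes over 61 s, if anything falls off the work surface, if the arm or the gripper's body presses on something with over 40 N, if the wrist force passes 120 N, or if a joint passes its speed limit or range.

ROBOT

A 6-joint arm with a two-finger parallel gripper is mounted at the origin on a cart in front of the work surface, level with it; the furniture and walls round the work are solid. World frame = base frame: x ahead of the robot, y to its left, z up, the work surface at z = 0. Lengths are in mm, angles in rad, forces in N, time in s.
With the tool pointing down it reaches from about 275 to 750 mm from the base axis. Payload 10.2 kg.
Tool frame: the origin (TCP) lies at the very end of the fingers, on their centre line; the grasp point (between the pads) lies 19 mm behind it (ctrl.pinch_z is the distance from the TCP to the grasp point, in mm); y points along the fingers, z is the direction in which the jaws open and shut, and the axes are right-handed (so a half turn about y gives the same grasp; the last joint's range is limited). The gripper opens to 85 mm and grips with 20 to 120 N. Pads are 22 mm wide; open, the fingers measure 114 mm over their backs; the gripper's body (76 mm by 85 mm) begins 54 mm behind the grasp point. The pads swing forward as they close: fully open they stand 13 mm farther back than shut.
Start: joints at [-1.571, 0.313, 1.498, -0, 1.331, -0.223], TCP at [115.991, -512.032, 231.294] pointing down, gripper open.
Joint ranges: [-2.94, 2.94], [-0.97, 2.17], [0.19, 2.56], [-1.23, 4.37], [0.02, 3.11], [-2.88, 2.88]. Speed limits (rad/s): [2.39, 2.39, 3.01, 3.14, 3.14, 3.14].

INTERFACE

Orientations are given as a unit quaternion [w, x, y, z].
In Python, from rig import sense, eyes, ctrl gives the robot as it stands. The module is installed in compiled form; this text tells all that it offers.
- The arm moves only by the shell command python3 -m handwheel 'ROWS' [FORCE]. ROWS is JSON, a list of rows, each an object of numbers: "grip": the finger opening in mm, from 0 to 85.4; "tx", "ty", "tz": the shift along the tool's x, y, z in mm; "wx", "wy", "wz": the turn, a rotation vector about the tool's x, y, z in rad. In form: [{"grip": .., "tx": .., "ty": .., "tz": .., "wx": .., "wy": .., "wz": ..}, ...]. A call has 1 to 10 rows; each row shifts and turns the commanded pose from where the row before left it, along the tool's axes as they then stand; what a row does not reach is not made up. A row lasts 1/12 s, in which the tool goes at most 41.7 mm and 7.16 degrees, less where a joint would pass 70% of its speed; a pose out of reach is approached as far as the arm can. A call is refused whole if a number of a shift passes 41.7 or a number of a turn 0.125, either way. A call with a gripper value outside its range is refused whole. The fingers move at their own pace and stop on an object; FORCE is the grip in N (left out, the last holds). Time passes only in rows, so rows that do not move let the fingers close. It gives the time, the measured TCP pose, the force and the opening at its end, in the units of the state.
- sense(): the state, without advancing time (a new reading comes with each control period).
- eyes.capture(name): name is "scene" or "top" or "wrist"; returns a dict with "pixels" (400x640x3 uint8, red, green, blue), "mtx" (3x3 intrinsics, pixels), "R" (3x3) and "t" (3): a world point X has camera coordinates R X + t. Camera axes: x right, y down, z forward; pixel columns grow to the right and rows downward; lengths in mm; the calibration is good to about 2 mm. A picture is of the moment at which its call begins. There is no depth.
- ctrl.finish_job(): hands the job in, once; it reports no verdict.
The state is a dict: "time_s": time; "joints": joint angles; "dq": joint speeds; "tau": joint torques, N m; "eef_pos": TCP position; "ee_rot": TCP orientation; "force": force on the tool from outside, world axes, zero at the start; "wrist_torque": the same for the moment, N m; "grip_width": opening from 0.0 (shut) to 1.0 (fully open).
Only numpy, scipy, OpenCV 4.12 (cv2) and the standard library are available. Lean on these libraries where they do the work, as an engineer would, in place of code of your own. Each camera call takes 0.05 s, during which the arm holds its last target.

## Working session

There is one attempt and no reset: what is moved stays moved. The work goes in short steps, Python scripts to look and compute and a shell command to move; the robot and the scene stay as the last step left them, time stands still between calls to the robot, and variables do not carry over. Pictures are saved under pics/ and viewed, and the job is handed in when it is done.

```bash
mkdir -p pics; cat > h.py <<'E'
import numpy as np, cv2
from rig import sense, eyes, ctrl
def cap(n,f):
    c=eyes.capture(n); cv2.imwrite('pics/'+f,c['pixels'][:,:,::-1]); np.savez('pics/'+f+'.npz',**{k:np.array(c[k]) for k in('pixels','mtx','R','t')}); return c
def load(f): return dict(np.load('pics/'+f+'.npz'))
def ray(c,u,v,z):
    K,R,t=[np.array(c[k],float) for k in('mtx','R','t')]
    t=t.ravel(); o=-R.T@t; d=R.T@np.linalg.solve(K,[u,v,1.]); return o+d*(z-o[2])/d[2]
def proj(c,X):
    p=c['mtx']@(c['R']@np.array(X,float)+np.ravel(c['t'])); return p[:2]/p[2]
E
python3 - <<'E'
from h import *
for n in('scene','top','wrist'):
    c=cap(n,n+'0.png'); print(n,-np.array(c['R']).T@np.ravel(c['t']))
s=sense()
for k in s: print(k,np.round(s[k],3))
E
```

```text
scene [ 44.97218409 626.32583119 827.23603405]
top [ 517.75508371  192.75704965 1028.07408363]
wrist [ 182.44397829 -497.44016113  373.47158007]
time_s 0.15
joints [-1.571  0.313  1.498  0.     1.331 -0.223]
dq [ 0.001 -0.002 -0.003 -0.002  0.001 -0.002]
tau [ 2.0000e-03 -4.1237e+01 -2.5979e+01 -0.0000e+00  3.0000e-03 -0.0000e+00]
eef_pos [ 116.002 -511.83   230.873]
ee_rot [ 0.079 -0.079  0.703 -0.702]
force [-0.243  0.305  0.98 ]
wrist_torque [-0.016 -0.037 -0.021]
grip_width 1.005
```

View pics/scene0.png

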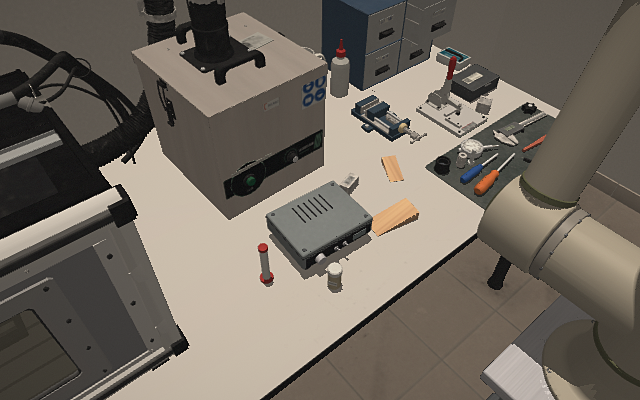

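View pics/top0.png

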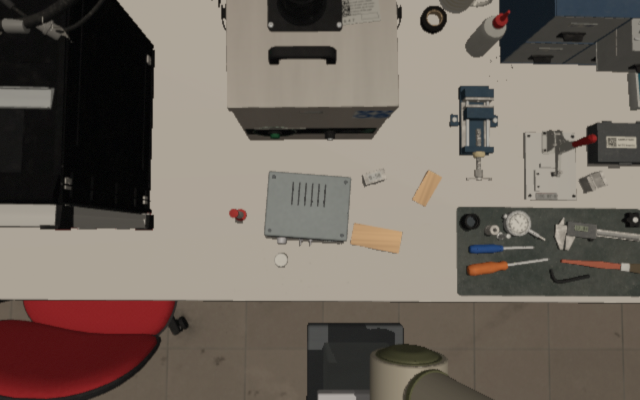

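View pics/wrist0.png

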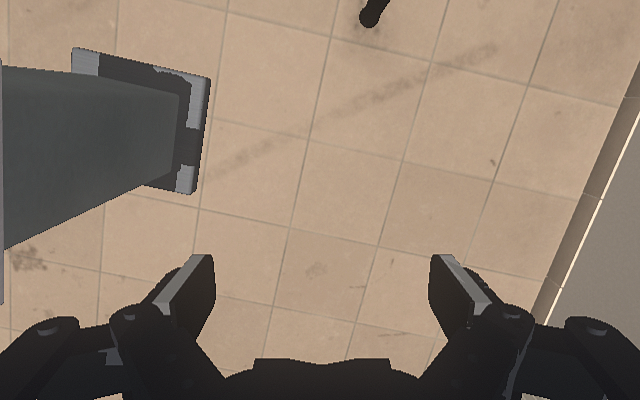

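Scene and top views show the grey box (top ~308,206), the large wedge just right of its front (top ~376,239), a smaller look-alike wedge (427,188), the steel block (374,177), vial (281,260), and gauge (238,214). Next I extract the shapes.

```bash
python3 - <<'E'
from h import *
for f,roi in(('top0.png',(225,160,455,275)),('scene0.png',(240,130,450,300))):
    c=load(f); p=c['pixels']; x0,y0,x1,y1=roi
    s=3.4; im=cv2.resize(p[y0:y1,x0:x1],None,fx=s,fy=s,interpolation=cv2.INTER_CUBIC); cv2.imwrite('pics/z_'+f,im[:,:,::-1])
    hsv=cv2.cvtColor(p,cv2.COLOR_RGB2HSV)
    m=cv2.inRange(hsv,(8,75,110),(22,255,255)); 
    cs,_=cv2.findContours(m,cv2.RETR_EXTERNAL,cv2.CHAIN_APPROX_NONE)
    for k in cs:
        a=cv2.contourArea(k)
        if a>150:
            r=cv2.minAreaRect(k); q=cv2.approxPolyDP(k,3,True)[:,0]
            print(f,'wood',a,np.round(r[0],1),q.tolist())
c=load('top0.png')
for uv in((268,172),(351,176),(348,243),(266,238)): print('box top',np.round(ray(c,*uv,68),1))
E
```

```text
top0.png wood 337.0 [488.1 267.5] [[507, 263], [473, 264], [469, 271], [475, 275], [507, 268]]
top0.png wood 994.5 [375.8 237.8] [[354, 224], [352, 244], [398, 252], [401, 232]]
top0.png wood 475.0 [426.5 187.9] [[430, 171], [412, 199], [423, 205], [441, 177]]
scene0.png wood 839.5 [392.5 215.8] [[418, 211], [404, 198], [373, 216], [371, 228], [378, 235]]
scene0.png wood 219.5 [487.  180.5] [[498, 171], [492, 170], [474, 188], [484, 191]]
scene0.png wood 337.5 [391.9 168.2] [[382, 157], [390, 181], [403, 179], [395, 155]]
box top [643.4 273.1  68. ]
box top [637.2  93.2  68. ]
box top [491.9  98.8  68. ]
box top [501.1 275.1  68. ]
```

```bash
ls pics
```

```text
scene0.png
scene0.png.npz
top0.png
top0.png.npz
wrist0.png
wrist0.png.npz
z_scene0.png
z_top0.png
```

View pics/z_top0.png

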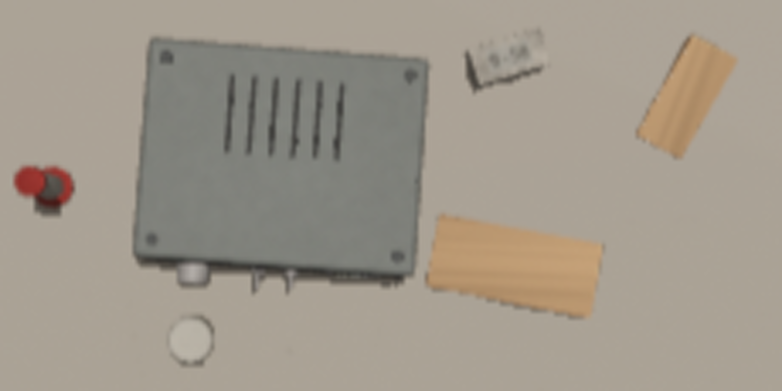

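View pics/z_scene0.png

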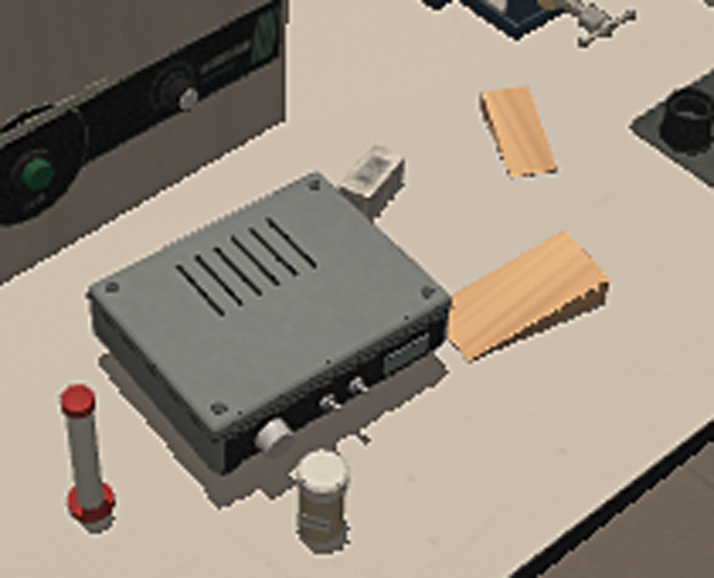

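```bash
python3 - <<'E'
from h import *
c=load('top0.png'); s=load('scene0.png')
def zt(u,v): return ((u+.5)/3.4-.5+225,(v+.5)/3.4-.5+160)
def zs(u,v): return ((u+.5)/3.4-.5+240,(v+.5)/3.4-.5+130)
def tri(a,b):
    # two-view
    P=[]
    for cam,uv in((c,a),(s,b)):
        P.append(cam['mtx']@np.hstack([cam['R'],np.reshape(cam['t'],(3,1))]))
    X=cv2.triangulatePoints(P[0],P[1],np.array(a,float),np.array(b,float)).ravel(); return X[:3]/X[3]
T=[(166,57),(411,76),(398,257),(152,239)]
S=[(112,287),(315,183),(428,292),(219,408)]
# order: backleft, backright, frontright, frontleft
for a,b in zip(T,S): print('screw tri',np.round(tri(zt(*a),zs(*b)),1),'top ray68',np.round(ray(c,*zt(*a),68),1),'scene ray68',np.round(ray(s,*zs(*b),68),1))
for a in ((150,38),(428,61),(412,275),(135,257)): print('corner top',np.round(ray(c,*zt(*a),68),1))
for a in ((89,293),(319,172),(450,302),(222,432)): print('corner scene',np.round(ray(s,*zs(*a),68),1))
# wedge: thick-end top edge z=24, thin z=2
for n,a,z in(('thinback',(438,214),2),('thinfront',(427,288),2),('thickback',(604,243),24),('thickfront',(588,318),24)): print(n,np.round(ray(c,*zt(*a),z),1))
for n,a,z in(('thinfront',(470,361),2),('thickback',(566,231),24),('thickfront',(609,285),24),('thickfrontbottom',(606,304),0)): print('sc',n,np.round(ray(s,*zs(*a),z),1))
print('tri thickback',tri(zt(604,243),zs(566,231)),'thickfront',tri(zt(588,318),zs(609,285)),'thinfront',tri(zt(427,288),zs(470,361)))
for n,a,z in(('block',(507,55),25),('vial',(190,338),56)): print(n,np.round(ray(c,*zt(*a),z),1))
E
```

```text
screw tri [634.3 261.7  70.1] top ray68 [634.  261.2  68. ] scene ray68 [636.6 261.3  68. ]
screw tri [624.1 105.9  71.7] top ray68 [623.9 105.   68. ] scene ray68 [627.4 103.9  68. ]
screw tri [508.9 113.   69.1] top ray68 [508.5 112.5  68. ] scene ray68 [509.8 112.6  68. ]
screw tri [519.  268.8  69.4] top ray68 [518.4 268.2  68. ] scene ray68 [520.3 268.6  68. ]
corner top [646.  271.5  68. ]
corner top [633.7  94.2  68. ]
corner top [497.2 103.5  68. ]
corner top [506.9 278.7  68. ]
corner scene [641.4 275.2  68. ]
corner scene [633.6  95.1  68. ]
corner scene [495.2 107.8  68. ]
corner scene [505.6 278.   68. ]
thinback [537.3  80.    2. ]
thinfront [487.1  87.2   2. ]
thickback [518.7 -28.7  24. ]
thickfront [468.8 -17.9  24. ]
sc thinfront [489.1  88.1   2. ]
sc thickback [518.2 -27.9  24. ]
sc thickfront [466.  -13.7  24. ]
sc thickfrontbottom [468.1 -18.4   0. ]
tri thickback [518.77375134 -28.81633111  22.97975056] thickfront [468.91597052 -18.84016711  17.97560308] thinfront [487.9241914   88.09791796   3.15143173]
block [643.6  36.8  25. ]
vial [455.6 244.   56. ]
```

```bash
cat >> h.py <<'E'
from scipy.spatial.transform import Rotation as Ro
def rot(s=None):
    s=s or sense(); q=s['ee_rot']; return Ro.from_quat([q[1],q[2],q[3],q[0]]).as_matrix()
def plan(goal,yaw=None):
    """tool-frame shift to goal; yaw = wanted world angle of jaw axis z (mod pi)"""
    s=sense(); R=rot(s); d=R.T@(np.array(goal)-s['eef_pos']); print('pos',np.round(s['eef_pos'],1),'t',np.round(s['time_s'],2),'F',np.round(s['force'],2))
    print('tool x,y,z axes (rows)',np.round(R.T,3).tolist()); print('shift',np.round(d,1))
    # levelling + yaw
    ty=np.array([0,0,-1.]); a=np.arctan2(R[1,2],R[0,2])
    if yaw is not None:
        dy=(yaw-a+np.pi/2)%np.pi-np.pi/2
    else: dy=0
    z=np.array([np.cos(a+dy),np.sin(a+dy),0]); x=np.cross(ty,z); Rg=np.c_[x,ty,z]
    print('jaw angle',np.round(a,3),'turn rotvec tool',np.round(Ro.from_matrix(R.T@Rg).as_rotvec(),4))
E
python3 - <<'E'
from h import *
plan([514.8,118.2,100],np.arctan2(-.1705,.985))
E
```

```text
pos [ 116.  -511.8  230.9] t 0.15 F [-0.24  0.3   0.98]
tool x,y,z axes (rows) [[-0.975, -0.221, -0.0], [0.0, 0.001, -1.0], [0.221, -0.975, -0.001]]
shift [-528.1  131.5 -526.2]
jaw angle -1.348 turn rotvec tool [ 7.0000e-04 -1.1766e+00 -8.0000e-04]
```

```bash
python3 -m handwheel '[{"grip":0,"wy":-0.1177},{"wy":-0.1177},{"wy":-0.1177},{"wy":-0.1177},{"wy":-0.1177},{"wy":-0.1177},{"wy":-0.1177},{"wy":-0.1177},{"wy":-0.1177},{"wy":-0.1177}]' 40; python3 - <<'E'
from h import *
plan([514.8,118.2,100],np.arctan2(-.1705,.985))
E
```

```text
pos [ 116.  -511.8  230.9] t 0.15 F [-0.24  0.3   0.98]
tool x,y,z axes (rows) [[-0.975, -0.221, -0.0], [0.0, 0.001, -1.0], [0.221, -0.975, -0.001]]
shift [-528.1  131.5 -526.2]
jaw angle -1.348 turn rotvec tool [ 7.0000e-04 -1.1766e+00 -8.0000e-04]invalid input
```

```bash
python3 -m handwheel '[{"grip":0,"tx":0,"ty":0,"tz":0,"wx":0,"wy":-0.1177,"wz":0},{"grip":0,"tx":0,"ty":0,"tz":0,"wx":0,"wy":-0.1177,"wz":0},{"grip":0,"tx":0,"ty":0,"tz":0,"wx":0,"wy":-0.1177,"wz":0},{"grip":0,"tx":0,"ty":0,"tz":0,"wx":0,"wy":-0.1177,"wz":0},{"grip":0,"tx":0,"ty":0,"tz":0,"wx":0,"wy":-0.1177,"wz":0},{"grip":0,"tx":0,"ty":0,"tz":0,"wx":0,"wy":-0.1177,"wz":0},{"grip":0,"tx":0,"ty":0,"tz":0,"wx":0,"wy":-0.1177,"wz":0},{"grip":0,"tx":0,"ty":0,"tz":0,"wx":0,"wy":-0.1177,"wz":0},{"grip":0,"tx":0,"ty":0,"tz":0,"wx":0,"wy":-0.1177,"wz":0},{"grip":0,"tx":0,"ty":0,"tz":0,"wx":0,"wy":-0.1177,"wz":0}]' 40; python3 - <<'E'
from h import *
plan([514.8,118.2,100],np.arctan2(-.1705,.985))
E
```

```text
time_s: 0.98
eef_pos: [116.0, -511.9, 231.0]
ee_rot: [0.457, -0.457, 0.54, -0.539]
force: [-0.0, -0.0, -0.6]
grip_width: -0.003
pos [ 116.  -511.9  231. ] t 0.98 F [-0.01 -0.02 -0.57]
tool x,y,z axes (rows) [[-0.164, -0.986, -0.001], [0.0, 0.001, -1.0], [0.986, -0.164, -0.0]]
shift [-687.1  131.4  289.8]
jaw angle -0.165 turn rotvec tool [ 0.0001  0.0062 -0.0005]
```

```bash
A='x'; python3 -m handwheel '[{"grip":0,"tx":-34,"ty":0,"tz":14.5,"wx":0,"wy":0,"wz":0},{"grip":0,"tx":-34,"ty":0,"tz":14.5,"wx":0,"wy":0,"wz":0},{"grip":0,"tx":-34,"ty":0,"tz":14.5,"wx":0,"wy":0,"wz":0},{"grip":0,"tx":-34,"ty":0,"tz":14.5,"wx":0,"wy":0,"wz":0},{"grip":0,"tx":-34,"ty":0,"tz":14.5,"wx":0,"wy":0,"wz":0},{"grip":0,"tx":-34,"ty":0,"tz":14.5,"wx":0,"wy":0,"wz":0},{"grip":0,"tx":-34,"ty":0,"tz":14.5,"wx":0,"wy":0,"wz":0},{"grip":0,"tx":-34,"ty":0,"tz":14.5,"wx":0,"wy":0,"wz":0},{"grip":0,"tx":-34,"ty":0,"tz":14.5,"wx":0,"wy":0,"wz":0},{"grip":0,"tx":-34,"ty":0,"tz":14.5,"wx":0,"wy":0,"wz":0}]'; python3 - <<'E'
from h import *
plan([514.8,118.2,100],-.1714)
E
```

```text
time_s: 1.82
eef_pos: [317.2, -199.9, 231.3]
ee_rot: [-0.455, 0.455, -0.541, 0.541]
force: [0.6, -1.0, 0.3]
grip_width: -0.004
pos [ 317.2 -199.9  231.3] t 1.82 F [ 0.55 -1.04  0.34]
tool x,y,z axes (rows) [[-0.171, -0.985, 0.0], [0.0, -0.0, -1.0], [0.985, -0.171, 0.0]]
shift [-347.2  131.3  140.4]
jaw angle -0.171 turn rotvec tool [-0.0002 -0.      0.0001]
```

```bash
python3 -m handwheel '[{"grip":0,"tx":-35,"ty":0,"tz":14,"wx":0,"wy":0,"wz":0},{"grip":0,"tx":-35,"ty":0,"tz":14,"wx":0,"wy":0,"wz":0},{"grip":0,"tx":-35,"ty":0,"tz":14,"wx":0,"wy":0,"wz":0},{"grip":0,"tx":-35,"ty":0,"tz":14,"wx":0,"wy":0,"wz":0},{"grip":0,"tx":-35,"ty":0,"tz":14,"wx":0,"wy":0,"wz":0},{"grip":0,"tx":-35,"ty":0,"tz":14,"wx":0,"wy":0,"wz":0},{"grip":0,"tx":0,"ty":0,"tz":0,"wx":0,"wy":0,"wz":0},{"grip":0,"tx":0,"ty":0,"tz":0,"wx":0,"wy":0,"wz":0}]'; python3 - <<'E'
from h import *
plan([514.8,118.2,100],-.1714)
c=cap('wrist','w1.png')
for X in ((514.8,118.2,68),(512.2,83.6,0),(493.7,-23.3,10)): print(proj(c,X))
E
```

```text
time_s: 2.48
eef_pos: [435.4, -7.6, 230.9]
ee_rot: [0.456, -0.457, 0.54, -0.54]
force: [-0.2, -0.7, -0.1]
grip_width: 0.0
pos [435.4  -7.6 230.9] t 2.48 F [-0.18 -0.72 -0.07]
tool x,y,z axes (rows) [[-0.167, -0.986, -0.0], [-0.001, 0.0, -1.0], [0.986, -0.167, -0.001]]
shift [-137.3  130.9   57.4]
jaw angle -0.167 turn rotvec tool [ 0.0009  0.0041 -0.    ]
[395.55738521   5.22805594]
[383.16856645  62.01303186]
[379.59232596 173.04864633]
```

View pics/w1.png

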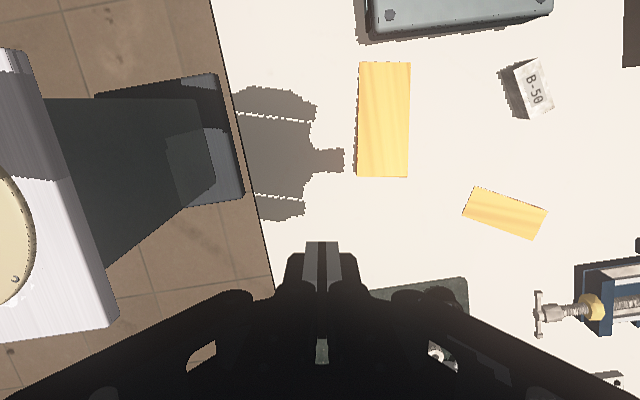

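The wrist view shows the wedge at (359–411, 62–177) and the box's front-right screw at (390,15), agreeing with my projections. I'll refine the wedge and screw positions with this view.

```bash
python3 - <<'E'
from h import *
c=load('w1.png'); t=load('top0.png'); s=load('scene0.png')
for n,u,v,z in(('thinL',359,62,2),('thinR',410.5,62,2),('thickL',357,176,24),('thickR',408,178,24),('screw',390,15,68)): print(n,np.round(ray(c,u,v,z),1))
def tri(*cu):
    A=[];b=[]
    for cam,uv in cu:
        P=cam['mtx']@np.hstack([cam['R'],np.reshape(cam['t'],(3,1))])
        for i in(0,1): r=P[i]-uv[i]*P[2]; A.append(r[:3]);b.append(-r[3])
    return np.round(np.linalg.lstsq(np.array(A),np.array(b),rcond=None)[0],1)
zt=lambda u,v:((u+.5)/3.4-.5+225,(v+.5)/3.4-.5+160)
zs=lambda u,v:((u+.5)/3.4-.5+240,(v+.5)/3.4-.5+130)
print('screw',tri((c,(390,15)),(t,zt(398,257)),(s,zs(428,292))))
print('thickR(back)',tri((c,(408,178)),(t,zt(604,243)),(s,zs(566,231))))
print('thickL(front)',tri((c,(357,176)),(t,zt(588,318))))
E
```

```text
thinL [488.7  87.4   2. ]
thinR [538.1  79.    2. ]
thickL [469.4 -19.4  24. ]
thickR [519.2 -29.9  24. ]
screw [509.8 112.1  68. ]
screw [509.2 112.5  68.4]
thickR(back) [519.  -29.3  22.6]
thickL(front) [469.1 -17.2  30.1]
```

```bash
python3 -m handwheel '[{"grip":0,"tx":-27.5,"ty":5,"tz":11.5,"wx":0,"wy":0,"wz":0},{"grip":0,"tx":-27.5,"ty":5,"tz":11.5,"wx":0,"wy":0,"wz":0},{"grip":0,"tx":-27.5,"ty":5,"tz":11.5,"wx":0,"wy":0,"wz":0},{"grip":0,"tx":-27.5,"ty":15,"tz":11.5,"wx":0,"wy":0,"wz":0},{"grip":0,"tx":-27.5,"ty":20,"tz":11.5,"wx":0,"wy":0,"wz":0},{"grip":0,"tx":0,"ty":27,"tz":0,"wx":0,"wy":0,"wz":0},{"grip":0,"tx":0,"ty":27,"tz":0,"wx":0,"wy":0,"wz":0},{"grip":0,"tx":0,"ty":27,"tz":0,"wx":0,"wy":0,"wz":0},{"grip":0,"tx":0,"ty":0,"tz":0,"wx":0,"wy":0,"wz":0},{"grip":0,"tx":0,"ty":0,"tz":0,"wx":0,"wy":0,"wz":0}]'; python3 - <<'E'
from h import *
plan([514.8,118.2,72],-.1714)
E
```

```text
time_s: 3.37
eef_pos: [515.0, 115.4, 100.3]
ee_rot: [0.454, -0.456, 0.542, -0.541]
force: [0.2, -0.5, 0.1]
grip_width: 0.001
pos [515.  115.4 100.3] t 3.37 F [ 0.21 -0.51  0.12]
tool x,y,z axes (rows) [[-0.172, -0.985, 0.0], [-0.002, -0.0, -1.0], [0.985, -0.172, -0.002]]
shift [-2.7 28.3 -0.6]
jaw angle -0.173 turn rotvec tool [ 0.0019 -0.0014  0.0004]
```

```bash
python3 -m handwheel '[{"grip":0,"tx":-1.5,"ty":8,"tz":0,"wx":0,"wy":0,"wz":0},{"grip":0,"tx":-1.2,"ty":8,"tz":0,"wx":0,"wy":0,"wz":0},{"grip":0,"tx":0,"ty":6,"tz":0,"wx":0,"wy":0,"wz":0},{"grip":0,"tx":0,"ty":4,"tz":0,"wx":0,"wy":0,"wz":0},{"grip":0,"tx":0,"ty":0,"tz":0,"wx":0,"wy":0,"wz":0}]'; python3 -m handwheel '[{"grip":0,"tx":0,"ty":2,"tz":0,"wx":0,"wy":0,"wz":0},{"grip":0,"tx":0,"ty":1,"tz":0,"wx":0,"wy":0,"wz":0},{"grip":0,"tx":0,"ty":0,"tz":0,"wx":0,"wy":0,"wz":0}]';python3 -m handwheel '[{"grip":0,"tx":0,"ty":1,"tz":0,"wx":0,"wy":0,"wz":0},{"grip":0,"tx":0,"ty":0,"tz":0,"wx":0,"wy":0,"wz":0}]'
```

```text
time_s: 3.78
eef_pos: [515.4, 119.3, 73.7]
ee_rot: [0.455, -0.456, 0.541, -0.541]
force: [0.8, -0.3, 0.8]
grip_width: -0.002
time_s: 4.03
eef_pos: [515.8, 119.4, 71.3]
ee_rot: [-0.456, 0.455, -0.541, 0.541]
force: [-0.4, 0.7, -0.0]
grip_width: -0.002
time_s: 4.2
eef_pos: [515.8, 119.4, 70.3]
ee_rot: [-0.456, 0.455, -0.541, 0.541]
force: [-1.2, 0.1, 0.6]
grip_width: -0.002
```

```bash
Z='' ; python3 -m handwheel '[{"grip":0,"tx":0,"ty":1,"tz":-0.5,"wx":0,"wy":0,"wz":0},{"grip":0,"tx":0,"ty":0,"tz":0,"wx":0,"wy":0,"wz":0}]'; python3 -m handwheel '[{"grip":0,"tx":0,"ty":1,"tz":0,"wx":0,"wy":0,"wz":0},{"grip":0,"tx":0,"ty":0,"tz":0,"wx":0,"wy":0,"wz":0}]'; python3 -m handwheel '[{"grip":0,"tx":0,"ty":1,"tz":0,"wx":0,"wy":0,"wz":0},{"grip":0,"tx":0,"ty":0,"tz":0,"wx":0,"wy":0,"wz":0}]'
```

```text
time_s: 4.37
eef_pos: [515.2, 119.5, 69.2]
ee_rot: [0.455, -0.456, 0.541, -0.541]
force: [-0.4, -0.3, -0.5]
grip_width: -0.001
time_s: 4.53
eef_pos: [515.2, 119.4, 68.2]
ee_rot: [0.455, -0.456, 0.541, -0.541]
force: [-0.1, -0.3, 0.0]
grip_width: 0.002
time_s: 4.7
eef_pos: [515.3, 119.4, 67.4]
ee_rot: [-0.455, 0.455, -0.541, 0.541]
force: [-0.5, 0.6, 1.9]
grip_width: -0.002
```

Contact. I'll press on in 1 mm steps to feel the rock.

```bash
python3 -m handwheel '[{"grip":0,"tx":0,"ty":1,"tz":0,"wx":0,"wy":0,"wz":0},{"grip":0,"tx":0,"ty":0,"tz":0,"wx":0,"wy":0,"wz":0}]'; python3 -m handwheel '[{"grip":0,"tx":0,"ty":1,"tz":0,"wx":0,"wy":0,"wz":0},{"grip":0,"tx":0,"ty":0,"tz":0,"wx":0,"wy":0,"wz":0}]'; python3 -m handwheel '[{"grip":0,"tx":0,"ty":1,"tz":0,"wx":0,"wy":0,"wz":0},{"grip":0,"tx":0,"ty":0,"tz":0,"wx":0,"wy":0,"wz":0}]'
```

```text
time_s: 4.87
eef_pos: [515.0, 119.1, 66.6]
ee_rot: [0.455, -0.456, 0.541, -0.541]
force: [-4.1, -2.2, 6.9]
grip_width: -0.001
time_s: 5.03
eef_pos: [514.6, 118.9, 65.6]
ee_rot: [0.455, -0.456, 0.541, -0.541]
force: [-6.1, -4.5, 9.2]
grip_width: 0.007
time_s: 5.2
eef_pos: [514.6, 118.9, 64.7]
ee_rot: [0.455, -0.456, 0.541, -0.541]
force: [-6.4, -4.1, 9.4]
grip_width: 0.002
```

```bash
python3 -m handwheel '[{"grip":0,"tx":1.2,"ty":0,"tz":-1.2,"wx":0,"wy":0,"wz":0},{"grip":0,"tx":0,"ty":0,"tz":0,"wx":0,"wy":0,"wz":0}]'; python3 -m handwheel '[{"grip":0,"tx":0.6,"ty":1,"tz":-0.6,"wx":0,"wy":0,"wz":0},{"grip":0,"tx":0,"ty":0,"tz":0,"wx":0,"wy":0,"wz":0}]'
```

```text
time_s: 5.37
eef_pos: [514.0, 118.4, 64.6]
ee_rot: [-0.456, 0.455, -0.541, 0.541]
force: [-0.7, -0.1, 4.5]
grip_width: -0.0
time_s: 5.53
eef_pos: [513.1, 117.9, 63.2]
ee_rot: [-0.455, 0.456, -0.541, 0.541]
force: [-2.0, 0.6, 3.7]
grip_width: -0.001
```

```bash
python3 -m handwheel '[{"grip":0,"tx":0.6,"ty":1,"tz":-0.6,"wx":0,"wy":0,"wz":0},{"grip":0,"tx":0,"ty":0,"tz":0,"wx":0,"wy":0,"wz":0}]'; python3 -m handwheel '[{"grip":0,"tx":0.6,"ty":1,"tz":-0.6,"wx":0,"wy":0,"wz":0},{"grip":0,"tx":0,"ty":0,"tz":0,"wx":0,"wy":0,"wz":0}]'
```

```text
time_s: 5.7
eef_pos: [512.3, 117.4, 62.1]
ee_rot: [0.455, -0.456, 0.541, -0.541]
force: [-1.4, 0.1, 3.7]
grip_width: 0.005
time_s: 5.87
eef_pos: [511.6, 116.9, 61.0]
ee_rot: [0.455, -0.456, 0.541, -0.541]
force: [-0.9, -0.7, 2.9]
grip_width: -0.002
```

```bash
python3 -m handwheel '[{"grip":0,"tx":0.3,"ty":0.6,"tz":-0.3,"wx":0,"wy":0,"wz":0},{"grip":0,"tx":0,"ty":0,"tz":0,"wx":0,"wy":0,"wz":0}]'; python3 -m handwheel '[{"grip":0,"tx":0.3,"ty":0.6,"tz":-0.3,"wx":0,"wy":0,"wz":0},{"grip":0,"tx":0,"ty":0,"tz":0,"wx":0,"wy":0,"wz":0}]'
```

```text
time_s: 6.03
eef_pos: [511.4, 116.8, 60.6]
ee_rot: [0.455, -0.456, 0.541, -0.541]
force: [-1.6, 0.3, 3.6]
grip_width: 0.001
time_s: 6.2
eef_pos: [511.3, 116.6, 60.4]
ee_rot: [-0.456, 0.455, -0.541, 0.541]
force: [-2.3, 0.7, 6.9]
grip_width: 0.003
```

Bottomed: the box rocked about 7 mm, so the gap is about 7 mm. I release along the reverse path.

```bash
python3 -m handwheel '[{"grip":0,"tx":-1.2,"ty":-2,"tz":1.2,"wx":0,"wy":0,"wz":0},{"grip":0,"tx":-1.2,"ty":-2,"tz":1.2,"wx":0,"wy":0,"wz":0},{"grip":0,"tx":-1.2,"ty":-2,"tz":1.2,"wx":0,"wy":0,"wz":0},{"grip":0,"tx":-0.8,"ty":-2,"tz":0.8,"wx":0,"wy":0,"wz":0},{"grip":0,"tx":0,"ty":-5,"tz":0,"wx":0,"wy":0,"wz":0},{"grip":0,"tx":0,"ty":-20,"tz":0,"wx":0,"wy":0,"wz":0},{"grip":0,"tx":0,"ty":-35,"tz":0,"wx":0,"wy":0,"wz":0},{"grip":0,"tx":0,"ty":-20,"tz":0,"wx":0,"wy":0,"wz":0},{"grip":0,"tx":0,"ty":0,"tz":0,"wx":0,"wy":0,"wz":0}]'; python3 - <<'E'
from h import *
# contact face ~ need TCP behind thick end
w=np.array([.174,.985]); e=np.array([494.1,-24.2]); g=e-45*w
print(g); plan([g[0],g[1],100],-.1745)
cap('top','top1.png'); c=cap('wrist','w2.png')
E
python3 - <<'E'
import cv2,numpy as np
a=cv2.imread('pics/top0.png');b=cv2.imread('pics/top1.png')
im=np.vstack([cv2.resize(x[160:275,225:455],None,fx=2.5,fy=2.5,interpolation=cv2.INTER_CUBIC) for x in(a,b)]);cv2.imwrite('pics/cmp1.png',im)
E
```

```text
time_s: 6.95
eef_pos: [518.1, 120.3, 152.4]
ee_rot: [-0.458, 0.453, -0.539, 0.543]
force: [0.0, -0.0, 0.3]
grip_width: -0.001
[486.27  -68.525]
pos [518.1 120.3 152.4] t 6.95 F [ 0.   -0.03  0.31]
tool x,y,z axes (rows) [[-0.17, -0.985, -0.001], [0.008, 0.0, -1.0], [0.985, -0.17, 0.007]]
shift [191.5  52.1   0.3]
jaw angle -0.171 turn rotvec tool [-0.0074  0.0037 -0.0015]
```

View pics/cmp1.png

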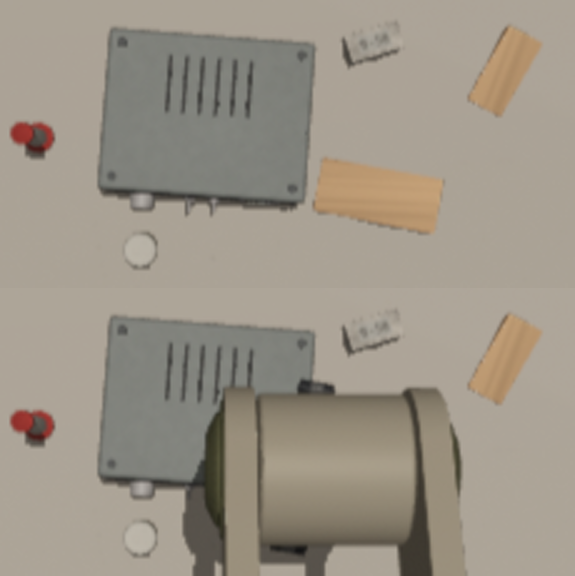

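View pics/w2.png

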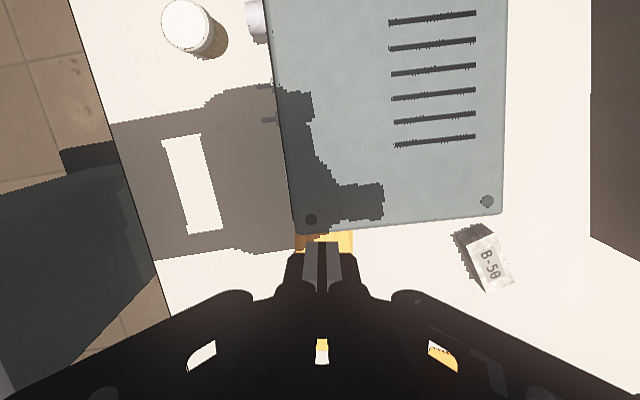

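Left box screws and bystanders are at unchanged pixels, so the box hasn't moved. Now behind the wedge's thick end, fingers slightly open for a broad, stable two-fingertip push.

```bash
python3 -m handwheel '[{"grip":14,"tx":20,"ty":0,"tz":0,"wx":-0.0037,"wy":0.0018,"wz":0},{"grip":14,"tx":34,"ty":0,"tz":0,"wx":-0.0037,"wy":0.0018,"wz":0},{"grip":14,"tx":34,"ty":0,"tz":0,"wx":0,"wy":0,"wz":0},{"grip":14,"tx":34,"ty":0,"tz":0,"wx":0,"wy":0,"wz":0},{"grip":14,"tx":34,"ty":0,"tz":0,"wx":0,"wy":0,"wz":0},{"grip":14,"tx":34,"ty":0,"tz":0,"wx":0,"wy":0,"wz":0},{"grip":14,"tx":0,"ty":30,"tz":0,"wx":0,"wy":0,"wz":0},{"grip":14,"tx":0,"ty":20,"tz":0,"wx":0,"wy":0,"wz":0},{"grip":14,"tx":0,"ty":0,"tz":0,"wx":0,"wy":0,"wz":0},{"grip":14,"tx":0,"ty":0,"tz":0,"wx":0,"wy":0,"wz":0}]' 30; python3 - <<'E'
from h import *
w=np.array([.174,.985]); e=np.array([494.1,-24.2]); g=e-45*w
plan([g[0],g[1],6],-.1745); print(sense()['grip_width'])
c=cap('wrist','w3.png')
E
```

```text
time_s: 7.88
eef_pos: [482.2, -66.7, 97.0]
ee_rot: [0.452, -0.457, 0.545, -0.539]
force: [0.5, 0.4, 0.1]
grip_width: 0.162
pos [482.2 -66.7  97. ] t 7.88 F [0.55 0.39 0.1 ]
tool x,y,z axes (rows) [[-0.174, -0.985, -0.001], [-0.011, 0.003, -1.0], [0.985, -0.174, -0.011]]
shift [ 1.2 91.   5.4]
jaw angle -0.175 turn rotvec tool [ 0.0109 -0.0001 -0.0008]
0.16208986058679187
```

View pics/w3.png

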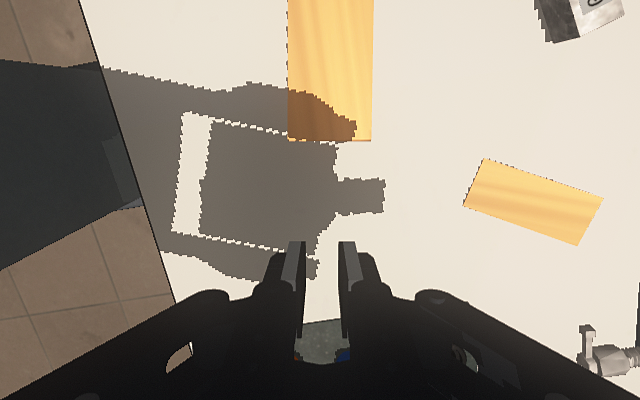

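```bash
python3 -m handwheel '[{"grip":14,"tx":0,"ty":18,"tz":2.5,"wx":0.0109,"wy":0,"wz":0},{"grip":14,"tx":0,"ty":22,"tz":2.5,"wx":0,"wy":0,"wz":0},{"grip":14,"tx":0,"ty":22,"tz":0,"wx":0,"wy":0,"wz":0},{"grip":14,"tx":0,"ty":16,"tz":0,"wx":0,"wy":0,"wz":0},{"grip":14,"tx":0,"ty":8,"tz":0,"wx":0,"wy":0,"wz":0},{"grip":14,"tx":0,"ty":0,"tz":0,"wx":0,"wy":0,"wz":0},{"grip":14,"tx":0,"ty":0,"tz":0,"wx":0,"wy":0,"wz":0}]' 30; python3 - <<'E'
from h import *
c=load('w3.png')
for u,v in((288,139.5),(372,140.5)): print(np.round(ray(c,u,v,24),1))
plan([494.1,-24.2,6],-.1745)
E
```

```text
time_s: 8.52
eef_pos: [488.6, -67.9, 13.0]
ee_rot: [-0.456, 0.454, -0.54, 0.543]
force: [0.3, -0.6, 1.4]
grip_width: 0.156
[469.8 -19.4  24. ]
[519.2 -28.7  24. ]
pos [488.6 -67.9  13. ] t 8.52 F [ 0.29 -0.62  1.44]
tool x,y,z axes (rows) [[-0.173, -0.985, 0.0], [0.005, -0.001, -1.0], [0.985, -0.173, 0.005]]
shift [-44.    7.   -2.2]
jaw angle -0.174 turn rotvec tool [-0.0046  0.0004  0.0003]
```

```bash
python3 -m handwheel '[{"grip":14,"tx":-8,"ty":4,"tz":-2,"wx":-0.004,"wy":0,"wz":0},{"grip":14,"tx":-8,"ty":3,"tz":0,"wx":0,"wy":0,"wz":0},{"grip":14,"tx":-6,"ty":0,"tz":0,"wx":0,"wy":0,"wz":0},{"grip":14,"tx":-4,"ty":0,"tz":0,"wx":0,"wy":0,"wz":0},{"grip":14,"tx":0,"ty":0,"tz":0,"wx":0,"wy":0,"wz":0}]'; python3 -m handwheel '[{"grip":14,"tx":-3,"ty":0,"tz":0,"wx":0,"wy":0,"wz":0},{"grip":14,"tx":-2,"ty":0,"tz":0,"wx":0,"wy":0,"wz":0},{"grip":14,"tx":0,"ty":0,"tz":0,"wx":0,"wy":0,"wz":0}]'; python3 -m handwheel '[{"grip":14,"tx":-3,"ty":0,"tz":0,"wx":0,"wy":0,"wz":0},{"grip":14,"tx":-3,"ty":0,"tz":0,"wx":0,"wy":0,"wz":0},{"grip":14,"tx":0,"ty":0,"tz":0,"wx":0,"wy":0,"wz":0}]'
```

```text
time_s: 8.93
eef_pos: [490.7, -40.9, 5.3]
ee_rot: [0.455, -0.455, 0.541, -0.541]
force: [-1.0, 0.7, 0.6]
grip_width: 0.162
time_s: 9.18
eef_pos: [491.5, -36.8, 5.2]
ee_rot: [0.454, -0.455, 0.542, -0.542]
force: [-0.3, 0.1, -0.1]
grip_width: 0.166
time_s: 9.43
eef_pos: [492.5, -30.8, 5.1]
ee_rot: [0.454, -0.455, 0.542, -0.542]
force: [-0.2, -0.4, 0.2]
grip_width: 0.167
```

```bash
python3 -m handwheel '[{"grip":14,"tx":-3,"ty":0,"tz":-0.1,"wx":0,"wy":0,"wz":0},{"grip":14,"tx":-3,"ty":0,"tz":-0.1,"wx":0,"wy":0,"wz":0},{"grip":14,"tx":-2,"ty":0,"tz":-0.05,"wx":0,"wy":0,"wz":0}]'; python3 -m handwheel '[{"grip":14,"tx":-2,"ty":0,"tz":-0.05,"wx":0,"wy":0,"wz":0},{"grip":14,"tx":-2,"ty":0,"tz":-0.05,"wx":0,"wy":0,"wz":0},{"grip":14,"tx":-2,"ty":0,"tz":-0.05,"wx":0,"wy":0,"wz":0}]';python3 -m handwheel '[{"grip":14,"tx":0,"ty":0,"tz":0,"wx":0,"wy":0,"wz":0}]'; python3 - <<'E'
from h import *
plan([494.1,-24.2,6],-.1745)
cap('wrist','w4.png');cap('top','top4.png')
E
```

```text
time_s: 9.68
eef_pos: [493.6, -22.9, 5.1]
ee_rot: [0.454, -0.455, 0.542, -0.542]
force: [-0.2, -1.6, 0.1]
grip_width: 0.165
time_s: 9.93
eef_pos: [494.5, -17.0, 5.1]
ee_rot: [0.454, -0.455, 0.542, -0.542]
force: [0.0, -1.2, 0.3]
grip_width: 0.163
time_s: 10.02
eef_pos: [494.5, -16.8, 5.1]
ee_rot: [0.454, -0.455, 0.542, -0.541]
force: [-1.4, -0.1, 0.0]
grip_width: 0.162
pos [494.5 -16.8   5.1] t 10.02 F [-1.36 -0.14  0.02]
tool x,y,z axes (rows) [[-0.173, -0.985, -0.0], [-0.001, 0.0, -1.0], [0.985, -0.173, -0.001]]
shift [ 7.3 -0.9  0.9]
jaw angle -0.174 turn rotvec tool [ 0.0006  0.0001 -0.0001]
```

View pics/w4.png

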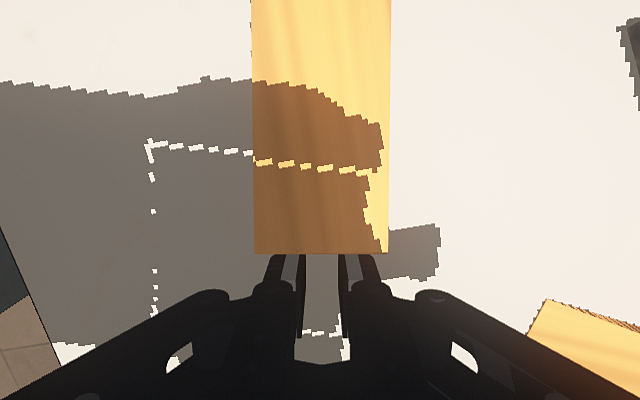

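Two fingertips sit squarely on the wedge's thick end (254–388, 253). I'll work out how far it has gone.

```bash
python3 - <<'E'
from h import *
c=load('w4.png')
a,b=[ray(c,u,253.5,24) for u in(253.5,389)]
m=(a+b)/2; d=(b-a)[:2]; n=np.array([-d[1],d[0]])/np.hypot(*d)
thin=m[:2]+110*n; f=np.array([514.8,118.2])
print(a,b,'mid',m,'axis',n,np.degrees(np.arctan2(n[1],n[0])),'thin',thin,'thin->foot along',(f-thin)@n,'lateral',np.cross(n,f-thin))
print('tcp->face',(m[:2]-sense()['eef_pos'][:2])@n)
E
```

```text
[472.00031503  -0.89718299  24.        ] [521.91478116  -9.70355511  24.        ] mid [496.95754809  -5.30036905  24.        ] axis [0.17374586 0.98479052] 79.99431685374095 thin [516.06959264 103.0265886 ] thin->foot along 14.722045304785373 lateral 3.886600208446147
tcp->face 12.033481549309474<stdin>:6: DeprecationWarning: Arrays of 2-dimensional vectors are deprecated. Use arrays of 3-dimensional vectors instead. (deprecated in NumPy 2.0)
```

```bash
python3 -m handwheel '[{"grip":14,"tx":-2,"ty":0,"tz":-0.1,"wx":0,"wy":0,"wz":0},{"grip":14,"tx":-2,"ty":0,"tz":-0.1,"wx":0,"wy":0,"wz":0},{"grip":14,"tx":-2,"ty":0,"tz":-0.1,"wx":0,"wy":0,"wz":0},{"grip":14,"tx":-2,"ty":0,"tz":-0.1,"wx":0,"wy":0,"wz":0}]'; python3 -m handwheel '[{"grip":14,"tx":-2,"ty":0,"tz":-0.1,"wx":0,"wy":0,"wz":0},{"grip":14,"tx":-2,"ty":0,"tz":-0.1,"wx":0,"wy":0,"wz":0},{"grip":14,"tx":-1,"ty":0,"tz":-0.1,"wx":0,"wy":0,"wz":0}]';python3 -m handwheel '[{"grip":14,"tx":-1,"ty":0,"tz":0,"wx":0,"wy":0,"wz":0},{"grip":14,"tx":-1,"ty":0,"tz":0,"wx":0,"wy":0,"wz":0}]'; python3 -m handwheel '[{"grip":14,"tx":-1,"ty":0,"tz":0,"wx":0,"wy":0,"wz":0},{"grip":14,"tx":-1,"ty":0,"tz":0,"wx":0,"wy":0,"wz":0}]'
```

```text
time_s: 10.45
eef_pos: [495.4, -9.1, 5.0]
ee_rot: [0.454, -0.455, 0.542, -0.542]
force: [-0.2, -1.3, 0.2]
grip_width: 0.164
time_s: 10.7
eef_pos: [496.1, -4.0, 5.1]
ee_rot: [0.454, -0.455, 0.542, -0.542]
force: [-0.6, 0.1, -1.0]
grip_width: 0.165
time_s: 10.87
eef_pos: [496.4, -2.3, 5.1]
ee_rot: [0.454, -0.455, 0.542, -0.542]
force: [-0.2, -0.1, -0.0]
grip_width: 0.169
time_s: 11.03
eef_pos: [496.8, -0.3, 5.1]
ee_rot: [0.454, -0.455, 0.542, -0.542]
force: [-0.2, -0.5, -1.3]
grip_width: 0.165
```

```bash
python3 -m handwheel '[{"grip":14,"tx":-1,"ty":0,"tz":0,"wx":0,"wy":0,"wz":0},{"grip":14,"tx":-1,"ty":0,"tz":-0.1,"wx":0,"wy":0,"wz":0}]'; python3 -m handwheel '[{"grip":14,"tx":-1,"ty":0,"tz":0,"wx":0,"wy":0,"wz":0},{"grip":14,"tx":-1,"ty":0,"tz":0,"wx":0,"wy":0,"wz":0}]'; python3 -m handwheel '[{"grip":14,"tx":-1,"ty":0,"tz":0,"wx":0,"wy":0,"wz":0}]'; python3 -m handwheel '[{"grip":14,"tx":-1,"ty":0,"tz":0,"wx":0,"wy":0,"wz":0}]'; python3 -m handwheel '[{"grip":14,"tx":0,"ty":0,"tz":0,"wx":0,"wy":0,"wz":0}]'
```

```text
time_s: 11.2
eef_pos: [497.1, 1.7, 5.1]
ee_rot: [0.454, -0.455, 0.542, -0.542]
force: [-0.3, 0.4, -0.3]
grip_width: 0.162
time_s: 11.37
eef_pos: [497.4, 3.7, 5.1]
ee_rot: [0.454, -0.455, 0.542, -0.542]
force: [-0.6, 0.7, -0.2]
grip_width: 0.161
time_s: 11.45
eef_pos: [497.5, 4.7, 5.1]
ee_rot: [0.454, -0.455, 0.542, -0.542]
force: [-0.6, -0.7, -0.0]
grip_width: 0.165
time_s: 11.53
eef_pos: [497.7, 5.7, 5.1]
ee_rot: [0.454, -0.455, 0.542, -0.542]
force: [0.4, -0.4, -0.6]
grip_width: 0.161
time_s: 11.62
eef_pos: [497.7, 5.7, 5.1]
ee_rot: [0.454, -0.455, 0.542, -0.542]
force: [-0.0, 0.7, -1.2]
grip_width: 0.163
```

```bash
python3 -m handwheel '[{"grip":14,"tx":-0.8,"ty":0,"tz":0,"wx":0,"wy":0,"wz":0}]'; python3 -m handwheel '[{"grip":14,"tx":0,"ty":0,"tz":0,"wx":0,"wy":0,"wz":0}]'
```

```text
time_s: 11.7
eef_pos: [497.9, 6.3, 5.1]
ee_rot: [0.454, -0.455, 0.542, -0.542]
force: [-0.4, -1.3, -0.7]
grip_width: 0.161
time_s: 11.78
eef_pos: [497.8, 6.4, 5.1]
ee_rot: [0.454, -0.455, 0.542, -0.542]
force: [0.5, -0.6, -0.3]
grip_width: 0.165
```

```bash
python3 -m handwheel '[{"grip":14,"tx":-0.7,"ty":0,"tz":0,"wx":0,"wy":0,"wz":0},{"grip":14,"tx":0,"ty":0,"tz":0,"wx":0,"wy":0,"wz":0}]'; python3 -m handwheel '[{"grip":14,"tx":-0.7,"ty":0,"tz":0,"wx":0,"wy":0,"wz":0},{"grip":14,"tx":0,"ty":0,"tz":0,"wx":0,"wy":0,"wz":0}]'; python3 -m handwheel '[{"grip":14,"tx":-0.7,"ty":0,"tz":0,"wx":0,"wy":0,"wz":0},{"grip":14,"tx":0,"ty":0,"tz":0,"wx":0,"wy":0,"wz":0}]'
```

```text
time_s: 11.95
eef_pos: [498.0, 7.1, 5.1]
ee_rot: [0.454, -0.455, 0.542, -0.542]
force: [0.0, 0.2, 0.1]
grip_width: 0.164
time_s: 12.12
eef_pos: [498.1, 7.8, 5.1]
ee_rot: [0.454, -0.455, 0.542, -0.542]
force: [0.8, 0.0, -0.1]
grip_width: 0.166
time_s: 12.28
eef_pos: [498.2, 8.5, 5.1]
ee_rot: [0.454, -0.455, 0.542, -0.542]
force: [1.2, 0.2, 0.0]
grip_width: 0.162
```

```bash
python3 -m handwheel '[{"grip":14,"tx":-0.7,"ty":0,"tz":0,"wx":0,"wy":0,"wz":0}]'; python3 -m handwheel '[{"grip":14,"tx":-0.7,"ty":0,"tz":0,"wx":0,"wy":0,"wz":0}]'; python3 -m handwheel '[{"grip":14,"tx":0,"ty":0,"tz":0,"wx":0,"wy":0,"wz":0}]'
```

```text
time_s: 12.37
eef_pos: [498.3, 9.0, 5.1]
ee_rot: [0.454, -0.455, 0.542, -0.542]
force: [0.1, -1.2, 0.7]
grip_width: 0.163
time_s: 12.45
eef_pos: [498.4, 9.8, 5.1]
ee_rot: [0.454, -0.455, 0.542, -0.542]
force: [-0.5, -1.1, -0.1]
grip_width: 0.166
time_s: 12.53
eef_pos: [498.5, 9.9, 5.1]
ee_rot: [0.454, -0.455, 0.542, -0.542]
force: [-0.4, -0.7, -0.1]
grip_width: 0.164
```

```bash
python3 - <<'E'
from h import *
cap('wrist','w5.png');cap('scene','sc5.png')
import cv2
p=cv2.imread('pics/sc5.png'); cv2.imwrite('pics/z_sc5.png',cv2.resize(p[150:290,240:450],None,fx=3.6,fy=3.6,interpolation=cv2.INTER_CUBIC))
E
```

```text
(no output)
```

View pics/w5.png

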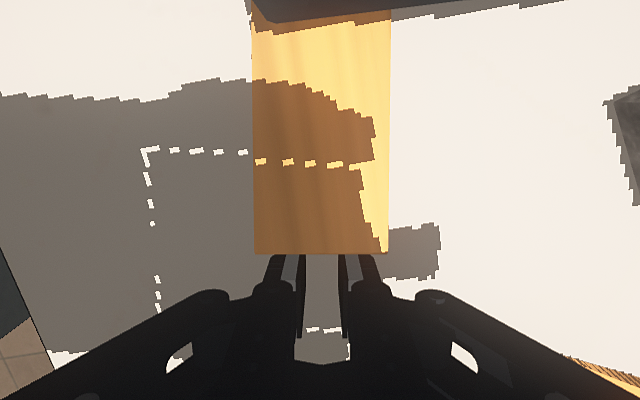

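View pics/z_sc5.png

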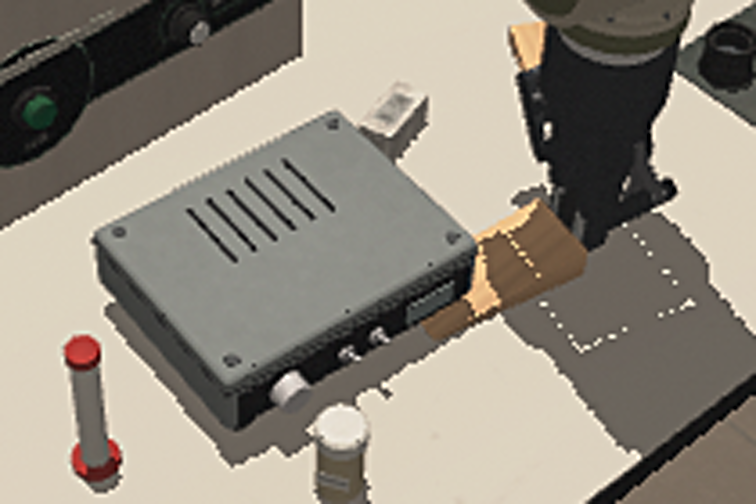

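The wedge is under the front right foot with the fingertips still square on its end, and the box hasn't moved. No snug force yet, so I continue in small steps.

```bash
python3 -m handwheel '[{"grip":14,"tx":-0.5,"ty":0,"tz":0,"wx":0,"wy":0,"wz":0},{"grip":14,"tx":0,"ty":0,"tz":0,"wx":0,"wy":0,"wz":0}]'; python3 -m handwheel '[{"grip":14,"tx":-0.5,"ty":0,"tz":0,"wx":0,"wy":0,"wz":0},{"grip":14,"tx":0,"ty":0,"tz":0,"wx":0,"wy":0,"wz":0}]'; python3 -m handwheel '[{"grip":14,"tx":-0.5,"ty":0,"tz":0,"wx":0,"wy":0,"wz":0},{"grip":14,"tx":0,"ty":0,"tz":0,"wx":0,"wy":0,"wz":0}]'; python3 -m handwheel '[{"grip":14,"tx":-0.5,"ty":0,"tz":0,"wx":0,"wy":0,"wz":0},{"grip":14,"tx":0,"ty":0,"tz":0,"wx":0,"wy":0,"wz":0}]'
```

```text
time_s: 12.8
eef_pos: [498.5, 10.3, 5.1]
ee_rot: [0.454, -0.455, 0.542, -0.542]
force: [-0.4, 0.4, -0.4]
grip_width: 0.175
time_s: 12.97
eef_pos: [498.6, 10.8, 5.1]
ee_rot: [0.454, -0.455, 0.542, -0.542]
force: [-0.5, 0.0, -0.4]
grip_width: 0.167
time_s: 13.13
eef_pos: [498.7, 11.3, 5.1]
ee_rot: [0.454, -0.455, 0.542, -0.542]
force: [0.5, -0.4, -0.0]
grip_width: 0.162
time_s: 13.3
eef_pos: [498.8, 11.8, 5.1]
ee_rot: [0.454, -0.455, 0.542, -0.542]
force: [-0.2, -1.0, -0.0]
grip_width: 0.165
```

```bash
python3 -m handwheel '[{"grip":14,"tx":-0.5,"ty":0,"tz":0,"wx":0,"wy":0,"wz":0},{"grip":14,"tx":0,"ty":0,"tz":0,"wx":0,"wy":0,"wz":0}]'; python3 -m handwheel '[{"grip":14,"tx":-0.5,"ty":0,"tz":0,"wx":0,"wy":0,"wz":0},{"grip":14,"tx":0,"ty":0,"tz":0,"wx":0,"wy":0,"wz":0}]'; python3 -m handwheel '[{"grip":14,"tx":-0.5,"ty":0,"tz":0,"wx":0,"wy":0,"wz":0},{"grip":14,"tx":0,"ty":0,"tz":0,"wx":0,"wy":0,"wz":0}]'; python3 -m handwheel '[{"grip":14,"tx":-0.5,"ty":0,"tz":0,"wx":0,"wy":0,"wz":0},{"grip":14,"tx":0,"ty":0,"tz":0,"wx":0,"wy":0,"wz":0}]'
```

```text
time_s: 13.47
eef_pos: [498.9, 12.3, 5.1]
ee_rot: [0.454, -0.455, 0.542, -0.542]
force: [-0.8, -0.2, -0.9]
grip_width: 0.165
time_s: 13.63
eef_pos: [499.0, 12.8, 5.1]
ee_rot: [0.454, -0.455, 0.542, -0.542]
force: [1.1, 0.4, 0.2]
grip_width: 0.167
time_s: 13.8
eef_pos: [499.1, 13.3, 5.1]
ee_rot: [0.454, -0.455, 0.542, -0.542]
force: [0.5, 0.1, 1.0]
grip_width: 0.166
time_s: 13.97
eef_pos: [499.2, 13.8, 5.1]
ee_rot: [0.454, -0.455, 0.542, -0.542]
force: [0.6, -0.9, 0.2]
grip_width: 0.161
```

```bash
python3 -m handwheel '[{"grip":14,"tx":-0.5,"ty":0,"tz":0,"wx":0,"wy":0,"wz":0},{"grip":14,"tx":0,"ty":0,"tz":0,"wx":0,"wy":0,"wz":0}]'; python3 -m handwheel '[{"grip":14,"tx":-0.5,"ty":0,"tz":0,"wx":0,"wy":0,"wz":0},{"grip":14,"tx":0,"ty":0,"tz":0,"wx":0,"wy":0,"wz":0}]'; python3 -m handwheel '[{"grip":14,"tx":-0.5,"ty":0,"tz":0,"wx":0,"wy":0,"wz":0},{"grip":14,"tx":0,"ty":0,"tz":0,"wx":0,"wy":0,"wz":0}]'
```

```text
time_s: 14.13
eef_pos: [499.3, 14.3, 5.1]
ee_rot: [0.454, -0.455, 0.542, -0.542]
force: [0.2, 0.0, 0.8]
grip_width: 0.162
time_s: 14.3
eef_pos: [499.3, 14.8, 5.1]
ee_rot: [0.454, -0.455, 0.542, -0.542]
force: [0.1, -0.4, -0.5]
grip_width: 0.169
time_s: 14.47
eef_pos: [499.4, 15.3, 5.1]
ee_rot: [0.454, -0.455, 0.542, -0.542]
force: [-0.7, -0.1, 0.3]
grip_width: 0.164
```

```bash
python3 -m handwheel '[{"grip":14,"tx":-0.5,"ty":0,"tz":0,"wx":0,"wy":0,"wz":0},{"grip":14,"tx":0,"ty":0,"tz":0,"wx":0,"wy":0,"wz":0}]'; python3 -m handwheel '[{"grip":14,"tx":-0.5,"ty":0,"tz":0,"wx":0,"wy":0,"wz":0},{"grip":14,"tx":0,"ty":0,"tz":0,"wx":0,"wy":0,"wz":0}]'; python3 -m handwheel '[{"grip":14,"tx":-0.5,"ty":0,"tz":0,"wx":0,"wy":0,"wz":0},{"grip":14,"tx":0,"ty":0,"tz":0,"wx":0,"wy":0,"wz":0}]'; python3 -m handwheel '[{"grip":14,"tx":-0.5,"ty":0,"tz":0,"wx":0,"wy":0,"wz":0},{"grip":14,"tx":0,"ty":0,"tz":0,"wx":0,"wy":0,"wz":0}]'
```

```text
time_s: 14.63
eef_pos: [499.5, 15.8, 5.1]
ee_rot: [0.454, -0.455, 0.542, -0.542]
force: [0.5, -0.4, 0.3]
grip_width: 0.163
time_s: 14.8
eef_pos: [499.6, 16.3, 5.1]
ee_rot: [0.454, -0.455, 0.542, -0.542]
force: [0.3, -0.8, -0.1]
grip_width: 0.162
time_s: 14.97
eef_pos: [499.7, 16.8, 5.1]
ee_rot: [0.454, -0.455, 0.542, -0.542]
force: [0.6, -0.8, -0.3]
grip_width: 0.163
time_s: 15.13
eef_pos: [499.8, 17.2, 5.1]
ee_rot: [0.454, -0.455, 0.542, -0.542]
force: [-0.3, -0.6, 0.3]
grip_width: 0.166
```

```bash
python3 - <<'E'
from h import *
c=cap('scene','sc6.png'); a=load('scene0.png')
import cv2
# box shift in scene view by patch matching of vents/screws
for n,(u,v) in {'vents':(310,205),'frontright screw':(366,216),'fl screw':(304,250),'backleft screw':(273,214)}.items():
    r=9 if 'screw' in n else 20
    A=cv2.resize(a['pixels'][v-r:v+r,u-r:u+r],None,fx=8,fy=8,interpolation=cv2.INTER_CUBIC); B=cv2.resize(c['pixels'][v-r-5:v+r+5,u-r-5:u+r+5],None,fx=8,fy=8,interpolation=cv2.INTER_CUBIC)
    m=cv2.minMaxLoc(cv2.matchTemplate(B,A,cv2.TM_CCOEFF_NORMED)); print(n,m[1],np.array(m[3])/8-5)
E
```

```text
vents 0.998780369758606 [0. 0.]
frontright screw 0.8630830645561218 [0.    0.125]
fl screw 0.9990114569664001 [0. 0.]
backleft screw 0.9982845187187195 [0. 0.]
```

Box unmoved. Onward in small steps.

```bash
python3 -m handwheel '[{"grip":14,"tx":-0.5,"ty":0,"tz":0,"wx":0,"wy":0,"wz":0},{"grip":14,"tx":0,"ty":0,"tz":0,"wx":0,"wy":0,"wz":0}]'; python3 -m handwheel '[{"grip":14,"tx":-0.5,"ty":0,"tz":0,"wx":0,"wy":0,"wz":0},{"grip":14,"tx":0,"ty":0,"tz":0,"wx":0,"wy":0,"wz":0}]'; python3 -m handwheel '[{"grip":14,"tx":-0.5,"ty":0,"tz":0,"wx":0,"wy":0,"wz":0},{"grip":14,"tx":0,"ty":0,"tz":0,"wx":0,"wy":0,"wz":0}]'
```

```text
time_s: 15.35
eef_pos: [499.9, 17.7, 5.1]
ee_rot: [0.454, -0.455, 0.542, -0.542]
force: [-0.3, -0.3, 0.2]
grip_width: 0.168
time_s: 15.52
eef_pos: [499.9, 18.2, 5.1]
ee_rot: [0.454, -0.455, 0.542, -0.542]
force: [-1.2, -0.6, 0.1]
grip_width: 0.165
time_s: 15.68
eef_pos: [500.0, 18.7, 5.1]
ee_rot: [0.454, -0.455, 0.542, -0.542]
force: [-1.5, -0.7, 0.2]
grip_width: 0.162
```

```bash
tail -n 3 h.py >/dev/null; python3 -c "
from rig import sense; print(sense()['force'])"
```

```text
[-1.53101696 -0.70177702  0.2078322 ]
```

```bash
python3 -m handwheel '[{"grip":14,"tx":-0.5,"ty":0,"tz":0,"wx":0,"wy":0,"wz":0},{"grip":14,"tx":0,"ty":0,"tz":0,"wx":0,"wy":0,"wz":0}]'; python3 -m handwheel '[{"grip":14,"tx":-0.5,"ty":0,"tz":0,"wx":0,"wy":0,"wz":0},{"grip":14,"tx":0,"ty":0,"tz":0,"wx":0,"wy":0,"wz":0}]'; python3 -m handwheel '[{"grip":14,"tx":-0.5,"ty":0,"tz":0,"wx":0,"wy":0,"wz":0},{"grip":14,"tx":0,"ty":0,"tz":0,"wx":0,"wy":0,"wz":0}]'
```

```text
time_s: 15.85
eef_pos: [500.1, 19.2, 5.1]
ee_rot: [0.454, -0.455, 0.542, -0.542]
force: [-0.1, -0.2, -0.0]
grip_width: 0.165
time_s: 16.02
eef_pos: [500.2, 19.7, 5.1]
ee_rot: [0.454, -0.455, 0.542, -0.542]
force: [-0.1, -0.5, 0.3]
grip_width: 0.163
time_s: 16.18
eef_pos: [500.3, 20.2, 5.1]
ee_rot: [0.454, -0.455, 0.542, -0.542]
force: [-0.2, -0.4, 0.5]
grip_width: 0.159
```

```bash
python3 -m handwheel '[{"grip":14,"tx":-0.5,"ty":0,"tz":0,"wx":0,"wy":0,"wz":0},{"grip":14,"tx":0,"ty":0,"tz":0,"wx":0,"wy":0,"wz":0}]'; python3 -m handwheel '[{"grip":14,"tx":-0.5,"ty":0,"tz":0,"wx":0,"wy":0,"wz":0},{"grip":14,"tx":0,"ty":0,"tz":0,"wx":0,"wy":0,"wz":0}]'; python3 -m handwheel '[{"grip":14,"tx":-0.5,"ty":0,"tz":0,"wx":0,"wy":0,"wz":0},{"grip":14,"tx":0,"ty":0,"tz":0,"wx":0,"wy":0,"wz":0}]'
```

```text
time_s: 16.35
eef_pos: [500.4, 20.7, 5.1]
ee_rot: [0.454, -0.455, 0.542, -0.542]
force: [0.4, -1.1, 1.0]
grip_width: 0.162
time_s: 16.52
eef_pos: [500.5, 21.2, 5.1]
ee_rot: [0.454, -0.455, 0.542, -0.542]
force: [0.0, -0.2, 0.1]
grip_width: 0.16
time_s: 16.68
eef_pos: [500.5, 21.7, 5.1]
ee_rot: [0.454, -0.455, 0.542, -0.542]
force: [0.8, -0.3, 0.6]
grip_width: 0.167
```

```bash
python3 - <<'E'
from h import *
cap('wrist','w7.png');cap('scene','sc7.png')
import cv2
p=cv2.imread('pics/sc7.png'); cv2.imwrite('pics/z_sc7.png',cv2.resize(p[170:280,310:430],None,fx=5,fy=5,interpolation=cv2.INTER_CUBIC))
E
```

```text
(no output)
```

View pics/w7.png

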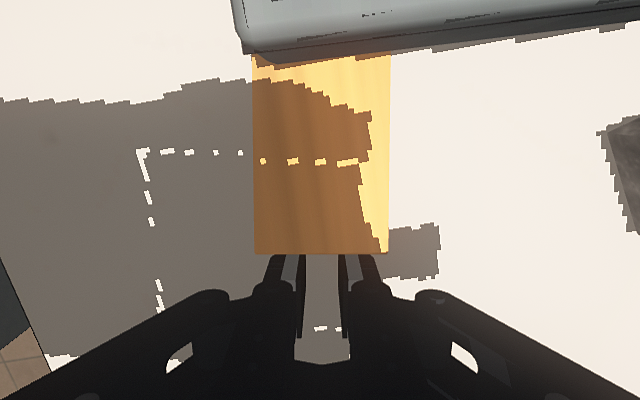

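View pics/z_sc7.png

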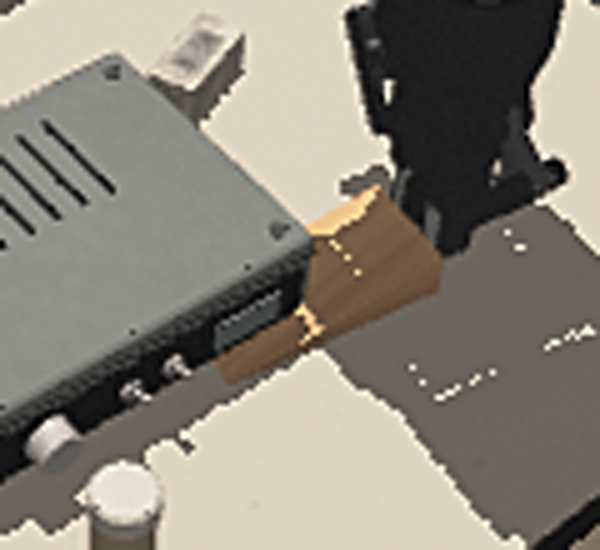

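The wedge is well under the foot, the fingertips are still square on its end, and the box is unmoved; the foot probably has a rounded tip. Continuing.

```bash
python3 -m handwheel '[{"grip":14,"tx":-0.5,"ty":0,"tz":0,"wx":0,"wy":0,"wz":0},{"grip":14,"tx":0,"ty":0,"tz":0,"wx":0,"wy":0,"wz":0}]'; python3 -m handwheel '[{"grip":14,"tx":-0.5,"ty":0,"tz":0,"wx":0,"wy":0,"wz":0},{"grip":14,"tx":0,"ty":0,"tz":0,"wx":0,"wy":0,"wz":0}]'; python3 -m handwheel '[{"grip":14,"tx":-0.5,"ty":0,"tz":0,"wx":0,"wy":0,"wz":0},{"grip":14,"tx":0,"ty":0,"tz":0,"wx":0,"wy":0,"wz":0}]'
```

```text
time_s: 16.95
eef_pos: [500.6, 22.1, 5.1]
ee_rot: [0.454, -0.455, 0.542, -0.542]
force: [0.6, -0.7, 0.7]
grip_width: 0.164
time_s: 17.12
eef_pos: [500.7, 22.7, 5.1]
ee_rot: [0.454, -0.455, 0.542, -0.542]
force: [0.2, -0.9, -0.1]
grip_width: 0.165
time_s: 17.28
eef_pos: [500.8, 23.1, 5.1]
ee_rot: [0.454, -0.455, 0.542, -0.542]
force: [0.4, 0.4, 0.3]
grip_width: 0.163
```

```bash
python3 -m handwheel '[{"grip":14,"tx":-0.5,"ty":0,"tz":0,"wx":0,"wy":0,"wz":0},{"grip":14,"tx":0,"ty":0,"tz":0,"wx":0,"wy":0,"wz":0}]'; python3 -m handwheel '[{"grip":14,"tx":-0.5,"ty":0,"tz":0,"wx":0,"wy":0,"wz":0},{"grip":14,"tx":0,"ty":0,"tz":0,"wx":0,"wy":0,"wz":0}]'; python3 -m handwheel '[{"grip":14,"tx":-0.5,"ty":0,"tz":0,"wx":0,"wy":0,"wz":0},{"grip":14,"tx":0,"ty":0,"tz":0,"wx":0,"wy":0,"wz":0}]'
```

```text
time_s: 17.45
eef_pos: [500.9, 23.6, 5.1]
ee_rot: [0.454, -0.455, 0.542, -0.542]
force: [-0.6, 0.2, -0.9]
grip_width: 0.164
time_s: 17.62
eef_pos: [500.9, 24.0, 5.1]
ee_rot: [0.454, -0.455, 0.542, -0.542]
force: [-0.3, -2.3, -0.6]
grip_width: 0.166
time_s: 17.78
eef_pos: [501.1, 24.5, 5.1]
ee_rot: [0.454, -0.455, 0.542, -0.542]
force: [-0.2, -2.2, -0.3]
grip_width: 0.163
```

```bash
python3 -m handwheel '[{"grip":14,"tx":-0.3,"ty":0,"tz":0,"wx":0,"wy":0,"wz":0},{"grip":14,"tx":0,"ty":0,"tz":0,"wx":0,"wy":0,"wz":0}]'; python3 -m handwheel '[{"grip":14,"tx":0,"ty":0,"tz":0,"wx":0,"wy":0,"wz":0}]'
```

```text
time_s: 17.95
eef_pos: [501.1, 24.7, 5.1]
ee_rot: [0.454, -0.455, 0.542, -0.542]
force: [-1.4, -3.3, -0.4]
grip_width: 0.165
time_s: 18.03
eef_pos: [501.1, 24.7, 5.1]
ee_rot: [0.454, -0.455, 0.542, -0.542]
force: [-1.0, -2.6, 0.6]
grip_width: 0.165
```

```bash
python3 -m handwheel '[{"grip":14,"tx":-0.3,"ty":0,"tz":0,"wx":0,"wy":0,"wz":0},{"grip":14,"tx":0,"ty":0,"tz":0,"wx":0,"wy":0,"wz":0}]'; python3 -m handwheel '[{"grip":14,"tx":0,"ty":0,"tz":0,"wx":0,"wy":0,"wz":0}]'
```

```text
time_s: 18.2
eef_pos: [501.2, 25.1, 5.1]
ee_rot: [0.454, -0.455, 0.542, -0.542]
force: [-0.1, -4.1, -0.2]
grip_width: 0.164
time_s: 18.28
eef_pos: [501.2, 25.1, 5.1]
ee_rot: [0.454, -0.455, 0.542, -0.542]
force: [-0.9, -4.2, -0.0]
grip_width: 0.162
```

Snug at about 4 N. I back off, rise, and look.

```bash
python3 -m handwheel '[{"grip":14,"tx":3,"ty":0,"tz":0,"wx":0,"wy":0,"wz":0},{"grip":14,"tx":10,"ty":0,"tz":0,"wx":0,"wy":0,"wz":0},{"grip":14,"tx":20,"ty":0,"tz":0,"wx":0,"wy":0,"wz":0},{"grip":14,"tx":10,"ty":-10,"tz":0,"wx":0,"wy":0,"wz":0},{"grip":0,"tx":0,"ty":-30,"tz":0,"wx":0,"wy":0,"wz":0},{"grip":0,"tx":0,"ty":-35,"tz":0,"wx":0,"wy":0,"wz":0},{"grip":0,"tx":0,"ty":-35,"tz":0,"wx":0,"wy":0,"wz":0},{"grip":0,"tx":0,"ty":-25,"tz":0,"wx":0,"wy":0,"wz":0},{"grip":0,"tx":0,"ty":0,"tz":0,"wx":0,"wy":0,"wz":0},{"grip":0,"tx":0,"ty":0,"tz":0,"wx":0,"wy":0,"wz":0}]' 30; python3 - <<'E'
from h import *
plan([514.8,118.5,90],-.1714)
c=cap('scene','sc8.png'); a=load('scene0.png'); cap('wrist','w8.png')
for n,(u,v) in {'vents':(310,205),'fr screw':(366,216),'fl screw':(304,250),'bl screw':(273,214)}.items():
    r=9 if 'screw' in n else 20
    A=cv2.resize(a['pixels'][v-r:v+r,u-r:u+r],None,fx=8,fy=8,interpolation=cv2.INTER_CUBIC); B=cv2.resize(c['pixels'][v-r-5:v+r+5,u-r-5:u+r+5],None,fx=8,fy=8,interpolation=cv2.INTER_CUBIC)
    m=cv2.minMaxLoc(cv2.matchTemplate(B,A,cv2.TM_CCOEFF_NORMED)); print(n,round(m[1],3),np.array(m[3])/8-5)
E
```

```text
time_s: 19.12
eef_pos: [494.1, -17.5, 141.6]
ee_rot: [-0.455, 0.454, -0.541, 0.542]
force: [-1.1, 0.4, -0.2]
grip_width: -0.0
pos [494.1 -17.5 141.6] t 19.12 F [-1.08  0.44 -0.23]
tool x,y,z axes (rows) [[-0.174, -0.985, -0.0], [0.003, -0.0, -1.0], [0.985, -0.174, 0.003]]
shift [-137.6   51.6   -3.5]
jaw angle -0.175 turn rotvec tool [-0.0025 -0.0036 -0.    ]
vents 0.993 [0. 0.]
fr screw 0.985 [0. 0.]
fl screw 0.992 [0. 0.]
bl screw 0.994 [0. 0.]
```

View pics/w8.png

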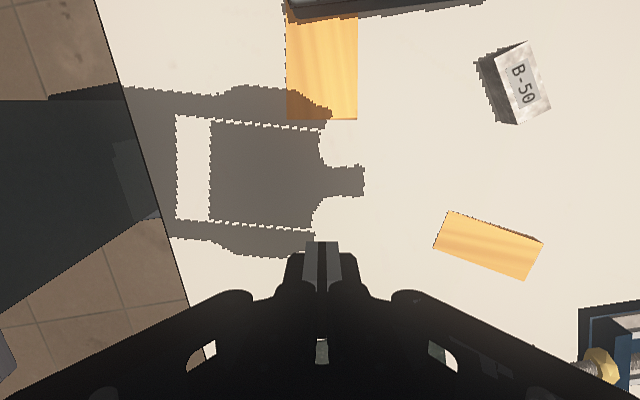

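The wedge stays put, its thick end at (286–357, 120), and the box is unshifted. Now the proof press.

```bash
python3 -m handwheel '[{"grip":0,"tx":-25,"ty":0,"tz":-1,"wx":-0.002,"wy":0,"wz":0},{"grip":0,"tx":-30,"ty":0,"tz":-1,"wx":0,"wy":0,"wz":0},{"grip":0,"tx":-30,"ty":0,"tz":-1,"wx":0,"wy":0,"wz":0},{"grip":0,"tx":-30,"ty":10,"tz":-0.5,"wx":0,"wy":0,"wz":0},{"grip":0,"tx":-22,"ty":20,"tz":0,"wx":0,"wy":0,"wz":0},{"grip":0,"tx":0,"ty":21,"tz":0,"wx":0,"wy":0,"wz":0},{"grip":0,"tx":0,"ty":0,"tz":0,"wx":0,"wy":0,"wz":0},{"grip":0,"tx":0,"ty":0,"tz":0,"wx":0,"wy":0,"wz":0}]' 30; python3 - <<'E'
from h import *
plan([514.8,118.5,70],-.1714)
E
```

```text
time_s: 19.88
eef_pos: [513.0, 118.2, 87.9]
ee_rot: [0.453, -0.456, 0.543, -0.54]
force: [-0.7, 1.0, 0.1]
grip_width: -0.003
pos [513.  118.2  87.9] t 19.88 F [-0.69  1.05  0.07]
tool x,y,z axes (rows) [[-0.174, -0.985, 0.001], [-0.006, 0.0, -1.0], [0.985, -0.174, -0.006]]
shift [-0.6 17.9  1.8]
jaw angle -0.175 turn rotvec tool [ 0.0063 -0.0031  0.0007]
```

```bash
python3 -m handwheel '[{"grip":0,"tx":-0.5,"ty":6,"tz":1.8,"wx":0.006,"wy":0,"wz":0},{"grip":0,"tx":0,"ty":6,"tz":0,"wx":0,"wy":0,"wz":0},{"grip":0,"tx":0,"ty":5,"tz":0,"wx":0,"wy":0,"wz":0},{"grip":0,"tx":0,"ty":0,"tz":0,"wx":0,"wy":0,"wz":0},{"grip":0,"tx":0,"ty":0,"tz":0,"wx":0,"wy":0,"wz":0}]'; python3 -m handwheel '[{"grip":0,"tx":0,"ty":1,"tz":0,"wx":0,"wy":0,"wz":0},{"grip":0,"tx":0,"ty":1,"tz":0,"wx":0,"wy":0,"wz":0},{"grip":0,"tx":0,"ty":0,"tz":0,"wx":0,"wy":0,"wz":0}]'; python3 -m handwheel '[{"grip":0,"tx":0,"ty":0.7,"tz":0,"wx":0,"wy":0,"wz":0},{"grip":0,"tx":0,"ty":0,"tz":0,"wx":0,"wy":0,"wz":0}]'; python3 -m handwheel '[{"grip":0,"tx":0,"ty":0.7,"tz":0,"wx":0,"wy":0,"wz":0},{"grip":0,"tx":0,"ty":0,"tz":0,"wx":0,"wy":0,"wz":0}]'
```

```text
time_s: 20.3
eef_pos: [515.8, 118.3, 72.1]
ee_rot: [-0.455, 0.454, -0.541, 0.543]
force: [-0.5, -0.4, 0.3]
grip_width: 0.001
time_s: 20.55
eef_pos: [515.9, 118.5, 70.1]
ee_rot: [-0.455, 0.454, -0.541, 0.543]
force: [0.2, -0.8, 0.4]
grip_width: 0.002
time_s: 20.72
eef_pos: [515.9, 118.5, 69.4]
ee_rot: [-0.455, 0.454, -0.541, 0.543]
force: [0.2, 0.2, 0.2]
grip_width: 0.001
time_s: 20.88
eef_pos: [515.9, 118.5, 68.6]
ee_rot: [-0.455, 0.454, -0.541, 0.543]
force: [0.9, 0.4, -0.2]
grip_width: 0.004
```

```bash
python3 -m handwheel '[{"grip":0,"tx":0,"ty":0.6,"tz":0,"wx":0,"wy":0,"wz":0},{"grip":0,"tx":0,"ty":0,"tz":0,"wx":0,"wy":0,"wz":0}]'; python3 -m handwheel '[{"grip":0,"tx":0,"ty":0.4,"tz":0,"wx":0,"wy":0,"wz":0},{"grip":0,"tx":0,"ty":0,"tz":0,"wx":0,"wy":0,"wz":0}]'; python3 -m handwheel '[{"grip":0,"tx":0,"ty":0.3,"tz":0,"wx":0,"wy":0,"wz":0},{"grip":0,"tx":0,"ty":0,"tz":0,"wx":0,"wy":0,"wz":0}]'
```

```text
time_s: 21.05
eef_pos: [515.8, 118.5, 68.0]
ee_rot: [-0.455, 0.454, -0.541, 0.543]
force: [-0.5, -0.1, -0.2]
grip_width: -0.001
time_s: 21.22
eef_pos: [515.9, 118.5, 67.7]
ee_rot: [-0.455, 0.454, -0.541, 0.543]
force: [0.1, 0.6, 0.2]
grip_width: -0.0
time_s: 21.38
eef_pos: [515.9, 118.5, 67.6]
ee_rot: [-0.455, 0.454, -0.541, 0.543]
force: [-0.9, 0.7, 3.1]
grip_width: -0.001
```

```bash
python3 -m handwheel '[{"grip":0,"tx":0,"ty":0.3,"tz":0,"wx":0,"wy":0,"wz":0},{"grip":0,"tx":0,"ty":0,"tz":0,"wx":0,"wy":0,"wz":0}]'; python3 -m handwheel '[{"grip":0,"tx":0,"ty":0.3,"tz":0,"wx":0,"wy":0,"wz":0},{"grip":0,"tx":0,"ty":0,"tz":0,"wx":0,"wy":0,"wz":0}]'
```

```text
time_s: 21.55
eef_pos: [515.9, 118.5, 67.6]
ee_rot: [-0.455, 0.454, -0.541, 0.543]
force: [-2.6, -1.0, 6.1]
grip_width: -0.003
time_s: 21.72
eef_pos: [515.9, 118.5, 67.5]
ee_rot: [-0.455, 0.454, -0.541, 0.543]
force: [-3.8, -1.1, 10.0]
grip_width: 0.001
```

```bash
python3 -m handwheel '[{"grip":0,"tx":0,"ty":0.1,"tz":0,"wx":0,"wy":0,"wz":0},{"grip":0,"tx":0,"ty":0,"tz":0,"wx":0,"wy":0,"wz":0},{"grip":0,"tx":0,"ty":0,"tz":0,"wx":0,"wy":0,"wz":0}]';  python3 -m handwheel '[{"grip":0,"tx":0,"ty":0,"tz":0,"wx":0,"wy":0,"wz":0},{"grip":0,"tx":0,"ty":0,"tz":0,"wx":0,"wy":0,"wz":0},{"grip":0,"tx":0,"ty":0,"tz":0,"wx":0,"wy":0,"wz":0},{"grip":0,"tx":0,"ty":0,"tz":0,"wx":0,"wy":0,"wz":0},{"grip":0,"tx":0,"ty":0,"tz":0,"wx":0,"wy":0,"wz":0},{"grip":0,"tx":0,"ty":0,"tz":0,"wx":0,"wy":0,"wz":0}]'; python3 - <<'E'
from h import *
c=cap('scene','sc9.png'); a=load('scene0.png')
for n,(u,v) in {'vents':(310,205),'fr screw':(366,216),'fl screw':(304,250),'bl screw':(273,214)}.items():
    r=9 if 'screw' in n else 20
    A=cv2.resize(a['pixels'][v-r:v+r,u-r:u+r],None,fx=8,fy=8,interpolation=cv2.INTER_CUBIC); B=cv2.resize(c['pixels'][v-r-5:v+r+5,u-r-5:u+r+5],None,fx=8,fy=8,interpolation=cv2.INTER_CUBIC)
    m=cv2.minMaxLoc(cv2.matchTemplate(B,A,cv2.TM_CCOEFF_NORMED)); print(n,round(m[1],3),np.array(m[3])/8-5)
E
```

```text
time_s: 21.97
eef_pos: [515.9, 118.5, 67.5]
ee_rot: [-0.455, 0.454, -0.541, 0.543]
force: [-4.2, -1.0, 10.9]
grip_width: -0.0
time_s: 22.47
eef_pos: [516.0, 118.5, 67.5]
ee_rot: [-0.455, 0.454, -0.541, 0.543]
force: [-4.3, -1.6, 10.5]
grip_width: -0.002
vents 0.995 [0. 0.]
fr screw 0.645 [3.    3.125]
fl screw 0.994 [0. 0.]
bl screw 0.998 [0. 0.]
```

Held about 10.5 N with no sinking (67.6 to 67.5 mm) and no image shift; the front-right screw match is invalid because the fingers hide it. Now clear off.

```bash
python3 -m handwheel '[{"grip":0,"tx":0,"ty":-1,"tz":0,"wx":0,"wy":0,"wz":0},{"grip":0,"tx":0,"ty":-3,"tz":0,"wx":0,"wy":0,"wz":0},{"grip":0,"tx":0,"ty":-15,"tz":0,"wx":0,"wy":0,"wz":0},{"grip":0,"tx":0,"ty":-35,"tz":0,"wx":0,"wy":0,"wz":0},{"grip":0,"tx":0,"ty":-35,"tz":0,"wx":0,"wy":0,"wz":0},{"grip":0,"tx":25,"ty":-30,"tz":0,"wx":0,"wy":0,"wz":0},{"grip":0,"tx":35,"ty":-15,"tz":0,"wx":0,"wy":0,"wz":0},{"grip":0,"tx":40,"ty":0,"tz":0,"wx":0,"wy":0,"wz":0},{"grip":0,"tx":40,"ty":0,"tz":0,"wx":0,"wy":0,"wz":0},{"grip":0,"tx":40,"ty":0,"tz":0,"wx":0,"wy":0,"wz":0}]'; python3 -m handwheel '[{"grip":0,"tx":40,"ty":0,"tz":-8,"wx":0,"wy":0,"wz":0},{"grip":0,"tx":40,"ty":0,"tz":-8,"wx":0,"wy":0,"wz":0},{"grip":0,"tx":20,"ty":0,"tz":-5,"wx":0,"wy":0,"wz":0},{"grip":0,"tx":0,"ty":0,"tz":0,"wx":0,"wy":0,"wz":0},{"grip":0,"tx":0,"ty":0,"tz":0,"wx":0,"wy":0,"wz":0}]'; python3 - <<'E'
from h import *
c=cap('scene','sc10.png'); t=cap('top','top10.png')
for im,ref,pts in((c,'scene0.png',{'vents':(310,205),'fr screw':(366,216),'fl screw':(304,250),'bl screw':(273,214),'gauge':(264,262),'vial':(334,276),'block':(349,181)}),(t,'top0.png',{'vents':(308,195),'fr':(342,235),'bl':(273,177),'gauge':(238,214),'vial':(281,260),'block':(374,177)})):
  a=load(ref)
  for n,(u,v) in pts.items():
    r=20 if n=='vents' else 10
    A=cv2.resize(a['pixels'][v-r:v+r,u-r:u+r],None,fx=8,fy=8,interpolation=cv2.INTER_CUBIC); B=cv2.resize(im['pixels'][v-r-5:v+r+5,u-r-5:u+r+5],None,fx=8,fy=8,interpolation=cv2.INTER_CUBIC)
    m=cv2.minMaxLoc(cv2.matchTemplate(B,A,cv2.TM_CCOEFF_NORMED)); print(ref,n,round(m[1],3),np.array(m[3])/8-5)
cv2.imwrite('pics/z10.png',np.vstack([cv2.resize(p['pixels'][y:y+120,x:x+240,::-1],None,fx=2.5,fy=2.5,interpolation=cv2.INTER_CUBIC) for p,x,y in((c,230,170),(t,220,160))]))
E
```

```text
time_s: 23.35
eef_pos: [483.6, -60.2, 201.1]
ee_rot: [-0.456, 0.454, -0.54, 0.543]
force: [1.2, -0.1, -0.4]
grip_width: -0.003
time_s: 23.77
eef_pos: [445.8, -154.1, 200.6]
ee_rot: [-0.455, 0.453, -0.541, 0.543]
force: [-0.0, 0.1, -0.3]
grip_width: 0.003
scene0.png vents 0.994 [0. 0.]
scene0.png fr screw 0.987 [0. 0.]
scene0.png fl screw 0.994 [0. 0.]
scene0.png bl screw 0.994 [0. 0.]
scene0.png gauge 0.999 [0. 0.]
scene0.png vial 0.999 [0. 0.]
scene0.png block 0.998 [0. 0.]
top0.png vents 0.994 [ 0.    -0.125]
top0.png fr 0.904 [0. 0.]
top0.png bl 0.999 [0. 0.]
top0.png gauge 1.0 [0. 0.]
top0.png vial 0.999 [0. 0.]
top0.png block 0.997 [0. 0.]
```

View pics/z10.png

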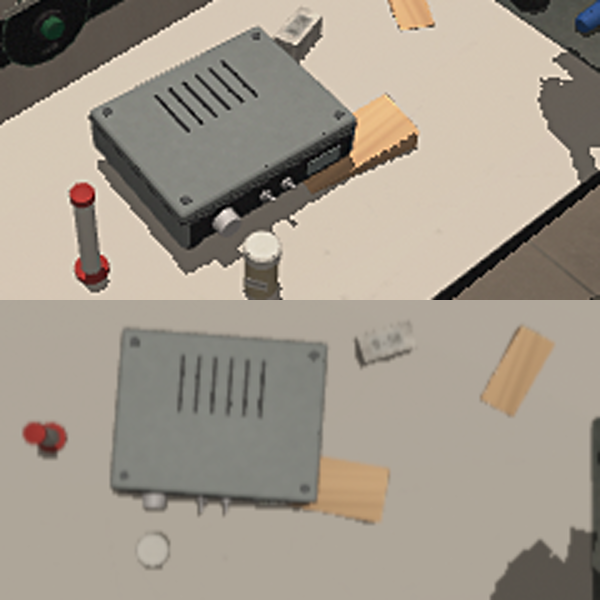

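The wedge is in place under the front right foot, the box and bystanders haven't moved, and the arm is clear. I'm handing in.

```bash
python3 -c "
from rig import ctrl; print(ctrl.finish_job())"
```

```text
the job is handed in; nothing more can be done
None
```

The wedge is snug under the front right foot, the box no longer rocks, and the job is handed in at about 24 s.

- **First press:** the box rocked down about 7 mm over the short foot at about 4 N, then I let it settle back. For a moment a sideways drag of about 7.5 N built up because the fingertip did not follow the tilt. I moved with it and the drag went away.
- **Pushing the wedge:** two fingertips pushed the thick end until the push rose to about 4.2 N. It became snug about 14 mm later than I had worked out for a flat foot, so the foot tip is probably rounded.
- **Proof press:** I held about 10.5 N on the same spot for about 0.75 s. The top sank only about 0.1 mm.
- **Last checks:** compared with the first pictures, the box and the gauge, vial and steel block had moved by no more than 0.125 px (about 0.3 mm). The wedge stayed in place and the arm finished clear.
- **Check that failed:** the picture match of the front right screw during the proof press did not count, because the fingers hid it. It matched again once the arm was clear.

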